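# Goods-in check: brush out a bearing cup and caliper the flanges

### The job

The blue bearing cup and one or two flanged stubs are waiting on the stockroom bench: with the brush, scrub the cup's bore with two strokes, down to its floor, up to the mouth, and down to the floor again, and put the brush back in its stand. Then check the flanges on the bench caliper one at a time, from the widest to the narrowest (the cup first): stand the part on the bed between the jaws, let go of it, gently slide the jaw shut by its red post until the flange pushes the sprung yellow anvil back some millimetres and keep it so for half a second, without driving the anvil to its stop; open the jaw and stand the part upright in a free bay of the green tray. At the end every part stands in the tray, the jaw is left fully open, and the other things on the bench have not been disturbed.

Things in the scene. Friction and masses are not known exactly. Their poses are not given: they have to be found in the camera images.
- cup: blue-painted bearing cup: round flange 90 mm across, 10 mm thick, at the bottom; hub 58 mm across above it, 85 mm tall over all; bore 44 mm across, open at the top, with its floor 10 mm above the underside; origin at the centre of the underside, z up along its axis. Always present
- large: flanged turned stub of pale aluminium: round flange 82 mm across and 10 mm thick at the bottom, solid round hub 42 mm across above it, 60 mm tall over all; stands on its flange; origin at the centre of its underside, z up along its axis. May be absent (None)
- medium: flanged turned stub of yellow brass: round flange 72 mm across and 10 mm thick at the bottom, solid round hub 36 mm across above it, 60 mm tall over all; stands on its flange; origin at the centre of its underside, z up along its axis. May be absent (None)
- small: flanged turned stub of reddish copper: round flange 62 mm across and 10 mm thick at the bottom, solid round hub 30 mm across above it, 60 mm tall over all; stands on its flange; origin at the centre of its underside, z up along its axis. May be absent (None)
- brush: bottle brush, 180 mm long, standing in its stand with the bristles down: green-and-white bristle head 30 mm across and 58 mm long (firm), 10 mm steel stem, orange square grip 24 x 24 x 50 mm at the top; origin at the centre of the lower end of the bristles, z along the brush up to the grip
- brush_tip (a point): centre of the lower end of the bristles (same point as the brush's origin)
- brush_grip (a point): middle of the orange grip, 155 mm above the lower end of the bristles
- stand: fixed brush stand: upright steel tube, inside 40 mm across, its rim 70 mm above the table, on an 85 mm square 8 mm thick foot, whose upper side is the tube's floor; origin at the centre of the underside; x, y along the foot's sides
- gauge: fixed bench caliper. Grey bed 130 mm (x) by 290 mm (y), its upper side 20 mm above the table, where parts stand; origin on the table under the middle of the jaw opening (jaws slide along its y). The sprung yellow anvil is at the -y end, its contact face at y = -65 mm; a 80 mm wide housing with a dial, 62 mm tall, is behind it. The sliding jaw comes from the +y end
- anvil_face (a point): yellow anvil pad, 60 mm wide (x), standing 1.5 to 17.5 mm above the bed; the point is at the foot of its contact face, on the bed
- anvil_slide (a joint): how far the sprung anvil has been pushed back, m: 0 = free; stop at 0.014; it yields from about 3.5 N on and gives 1 mm per 0.7 N
- jaw_face (a point): dark steel contact plate of the sliding jaw, facing the anvil, 60 mm wide (x), 1.5 to 17.5 mm above the bed; the point is at the foot of its contact face, on the bed
- jaw (a joint): travel of the sliding jaw towards the anvil, m: 0 = fully open (130 mm between the faces), 0.08 = most closed (50 mm); stays where it is left (friction about 2 N)
- jaw_grip (a point): the red upright grip post of the sliding jaw: 26 mm (gauge x) by 20 mm (gauge y), from 38 to 83 mm above the table; the point is on its axis 65 mm above the table, 45 mm behind the jaw's contact face; pinch it from above. The carriage round it is 80 mm wide and 39 mm tall
- tray: fixed green plastic tray 345 mm (x) by 120 mm (y), walls 16 mm tall and 5 mm thick, inner floor 5 mm above the table; two dividers across x make three bays, about 108 mm (x) by 110 mm (y), centred at x = -113, 0 and +113 mm; origin at the centre of the underside
- oil: bystander: amber oil bottle, 52 mm across, 125 mm tall; origin at the underside
- vblock: bystander: steel block 60 x 60 x 32 mm; origin at the underside
- wrench: bystander: wrench 170 mm long, lying
- driver: bystander: screwdriver 180 mm long, lying
- carton: bystander: small carton 90 x 80 x 60 mm; origin at the underside
- pot: bystander: grey plastic cup 70 mm across, 75 mm tall; origin at the underside
- pulley: bystander: dark steel pulley 80 mm across, 36 mm tall; origin at the underside
Not all that is in view belongs to the job. What is shaped like the stand but pink is not meant.

How it is judged:
On the way, in this order (a step that is already met when the one before it is completed fails the run):
1. the brush tip is down near the floor of the cup's bore (horizontal distance between brush_tip and cup below 0.022 m and z of brush_tip in the frame of cup below 0.028 m).
2. the brush has been drawn up towards the mouth of the bore (z of brush_tip in the frame of cup above 0.055 m).
3. the brush tip is down near the floor of the bore again (all of step 1).
4. the brush stands in its stand again, released (horizontal distance between brush_tip and stand below 0.012 m and z of brush_tip in the frame of stand below 0.016 m and angle between brush's own z axis and vertical below 0.2 rad and contact force between the fingers and brush below 0.1 N), for 0.2 s.
5. the blue cup stands, released, between the caliper's jaws, touched by both, the anvil pushed back about 1 to 12 mm, short of its stop (4.2 to 12.5 N on the anvil) (contact force between jaw and cup above 2 N and contact force between anvil_slide and cup between 4.2 and 12.5 N and contact force between the fingers and cup below 0.5 N and angle between cup's own z axis and vertical below 0.15 rad), for 0.4 s.
6. the aluminium stub stands, released, between the caliper's jaws, touched by both, the anvil pushed back about 1 to 12 mm, short of its stop (4.2 to 12.5 N on the anvil) (contact force between jaw and large above 2 N and contact force between anvil_slide and large between 4.2 and 12.5 N and contact force between the fingers and large below 0.5 N and angle between large's own z axis and vertical below 0.15 rad), for 0.4 s.
7. the brass stub stands, released, between the caliper's jaws, touched by both, the anvil pushed back about 1 to 12 mm, short of its stop (4.2 to 12.5 N on the anvil) (contact force between jaw and medium above 2 N and contact force between anvil_slide and medium between 4.2 and 12.5 N and contact force between the fingers and medium below 0.5 N and angle between medium's own z axis and vertical below 0.15 rad), for 0.4 s.
8. the copper stub stands, released, between the caliper's jaws, touched by both, the anvil pushed back about 1 to 12 mm, short of its stop (4.2 to 12.5 N on the anvil) (contact force between jaw and small above 2 N and contact force between anvil_slide and small between 4.2 and 12.5 N and contact force between the fingers and small below 0.5 N and angle between small's own z axis and vertical below 0.15 rad), for 0.4 s.
At the end, for the whole second after the job is handed in: The brush stands in its stand (within 12 mm of the axis, on its floor), released; every part present stands upright (within 0.1 rad) and still on the floor of the tray; the caliper's jaw is within 12 mm of fully open (all of step 4 and value of joint jaw below 0.012 m and x of cup in the frame of tray between -0.17 and 0.17 m and y of cup in the frame of tray between -0.055 and 0.055 m and z of each of cup, large, medium, small in the frame of tray below 0.01 m and angle between each of cup, large, medium, small's own z axis and vertical below 0.1 rad and linear speed of each of cup, large, medium, small below 0.03 m/s and x of large in the frame of tray between -0.17 and 0.17 m and y of large in the frame of tray between -0.055 and 0.055 m and x of medium in the frame of tray between -0.17 and 0.17 m and y of medium in the frame of tray between -0.055 and 0.055 m and x of small in the frame of tray between -0.17 and 0.17 m and y of small in the frame of tray between -0.055 and 0.055 m); the robot touches nothing.
It fails at once if a bystander (oil bottle, block, wrench, screwdriver, carton, grey cup or pulley) is moved more than 40 mm (distance of any of oil, vblock, wrench, driver, carton, pot, pulley from where it was at the start of the episode above 0.04 m).
Of large, medium, small only 1 to 2 are there at a start; the rules pass over those that are not, and their reading is None.
At some moment in a run one of cup, large, medium, small may be knocked a few centimetres aside while the robot is not near it.
It also fails if it takes over 210 s, if anything falls off the work surface, if the arm or the gripper's body presses on something with over 40 N, if the wrist force passes 120 N, or if a joint passes its speed limit or range.

### The arm

A 7-joint arm with a two-finger parallel gripper is mounted at the origin on the work surface. World frame = base frame: x ahead of the robot, y to its left, z up, the work surface at z = 0. Lengths are in m, angles in rad, forces in N, time in s.
With the tool pointing down it reaches from about 0.425 to 0.925 m from the base axis. Payload 6.8 kg.
Tool frame: the origin (TCP) lies on the front face of the gripper's body, between the roots of the fingers; the fingertips stand 73 mm ahead of it and the grasp point (between the pads) lies 54 mm ahead of it (env.nose_length is the distance from the TCP to the fingertips, in m); z points along the fingers, y is the line along which they close (so a half turn about z gives the same grasp; the last joint's range is limited). The gripper opens to 85 mm and grips with 20 to 120 N. Pads are 22 mm wide; open, the fingers measure 114 mm over their backs; the gripper's body (76 mm by 85 mm) begins 54 mm behind the grasp point. The pads swing forward as they close: fully open they stand 13 mm farther back than shut.
Start: joints at [1.23, 0.477, 0.022, 1.555, -0.011, 1.109, -0.083], TCP at [0.156, -0.657, 0.304] pointing down, gripper open.
Joint ranges: [-2.96, 2.96], [-0.34, 2.1], [-1.41, 1.46], [0.24, 2.44], [-1.37, 4.51], [0.17, 1.92], [-2.96, 2.96]. Speed limits (rad/s): [2.39, 2.39, 3.14, 3.14, 3.14, 3.14, 3.14].

### API

Orientations are given as a unit quaternion [w, x, y, z].
In Python, from cell import env, kin, camera, calibration, job gives the robot as it stands. The module is installed in compiled form; this text tells all that it offers. Calls block until the motion is done:
- env.reach(position, orientation): joint-space move of the TCP to a pose.
- env.movel(position, velocity=0.15, rot=None, stop_force=None): straight line of the TCP; rot=None keeps the orientation; velocity is the mean speed in m/s. With stop_force (N) it stops when the force on the tool has changed by that much, and returns True; else False.
- env.goto_joints(angles): joint-space move.
- env.grip(opening, f_grip=None): finger opening in m; f_grip is the grip in N (None keeps the last); returns when the fingers have stopped.
- env.dwell(seconds).
- kin.inverse_kinematics(position, orientation): joint angles nearest the present ones, or None.
- env.get_state(): the state.
- camera(name): name is "scene" or "top"; returns (picture, depth): 480x640x3 uint8, blue, green, red; 480x640 float32, m along the optical axis (not along the pixel's ray), 0 where there is no reading.
- calibration(name): a dict with "fx", "fy", "cx", "cy" (pixels), "rvec" (rotation vector, rad) and "tvec" (3), from world to camera coordinates, as OpenCV has them. Camera axes: x right, y down, z forward; pixel columns grow to the right and rows downward; lengths in m; the calibration is good to about 2 mm. A picture is of the moment at which its call begins. calibration takes no time and is no camera call.
A pose or a line that the arm cannot do raises env.PlanningError and nothing moves.
- job.job_done(): hands the job in; it is judged then, once.
The state is a dict: "time": time; "qpos": joint angles; "joint_velocities": joint speeds; "joint_torque": joint torques, N m; "tcp_pos": TCP position; "orientation": TCP orientation; "force": force on the tool from outside, world axes, zero at the start; "torque": the same for the moment, N m; "opening": finger opening in m; "gripper_force": force on a finger pad.
Only numpy, scipy, OpenCV 4.12 (cv2) and the standard library are available. Lean on these libraries where they do the work, as an engineer would, in place of code of your own. Each camera call takes 0.05 s, during which the arm holds its last target. There are 200 camera calls.

## Working session

There is one attempt and no reset: what is moved stays moved. The work goes in short steps, each a Python script; the robot and the scene stay as the last script left them, time stands still between calls to the robot, and variables do not carry over. Pictures are saved under pics/ and viewed, at most 14 in all, crops included, and the job is handed in when it is done.

```bash
mkdir -p pics; python3 - <<'E'
from cell import env,camera,calibration
import cv2,numpy as np
for n in("scene","top"):
    p,d=camera(n); cv2.imwrite(f"pics/{n}0.png",p); np.save(f"pics/{n}0.npy",d)
    c=calibration(n); print(n,c); R=cv2.Rodrigues(np.array(c["rvec"]))[0]; print(-R.T@np.array(c["tvec"]).ravel())
print(env.get_state(),env.nose_length)
E
```

```text
scene {'fx': 493.5749412765986, 'fy': 493.5749412765986, 'cx': 324.31977215228943, 'cy': 229.25472085484475, 'rvec': array([ 0.73014018,  2.47817467, -1.29539504]), 'tvec': array([ 0.48322131, -0.07072286,  1.7727316 ])}
[1.20305425 1.00366223 0.96249909]
top {'fx': 625.1029978583846, 'fy': 625.1029978583846, 'cx': 331.8227443762296, 'cy': 240.6795922277815, 'rvec': array([ 2.11391699, -2.17125135,  0.14647431]), 'tvec': array([-0.00401405,  0.57678828,  1.55076772])}
[ 0.3471289  -0.0290013   1.61748008]
{'time': 0.1, 'qpos': array([ 1.22988493,  0.47771044,  0.02235622,  1.55633558, -0.01152438,
        1.10929573, -0.08309512]), 'joint_velocities': array([-0.00044847, -0.00223697,  0.00079655, -0.0025125 , -0.00022105,
       -0.00141679, -0.00016173]), 'joint_torque': array([ 5.41681584e-03, -5.97759533e+01,  1.61412813e+00, -2.81952453e+01,
        1.27627634e-02,  5.04481955e-03,  3.58564080e-05]), 'tcp_pos': array([ 0.15563402, -0.65639444,  0.30303497]), 'orientation': array([-7.97526964e-04,  9.93232052e-01,  1.16144021e-01, -1.44494742e-04]), 'force': array([ 0.0932843 , -0.74468046, -0.03399245]), 'torque': array([-0.0069735 , -0.02305592,  0.01109766]), 'gripper_force': 0.0, 'opening': 0.08529920765515338} 0.0726
```

View pics/scene0.png

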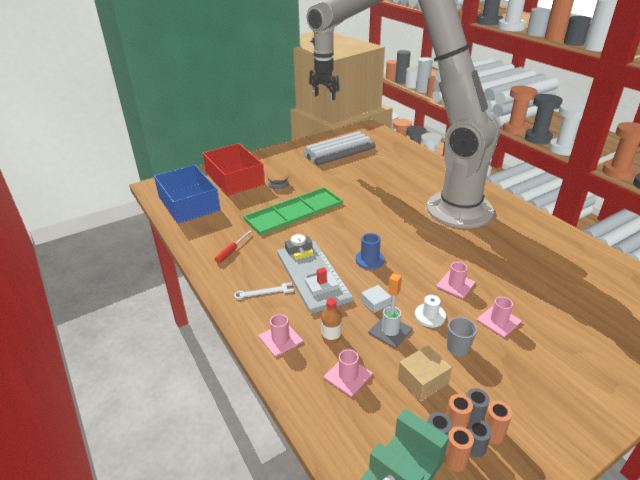

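View pics/top0.png

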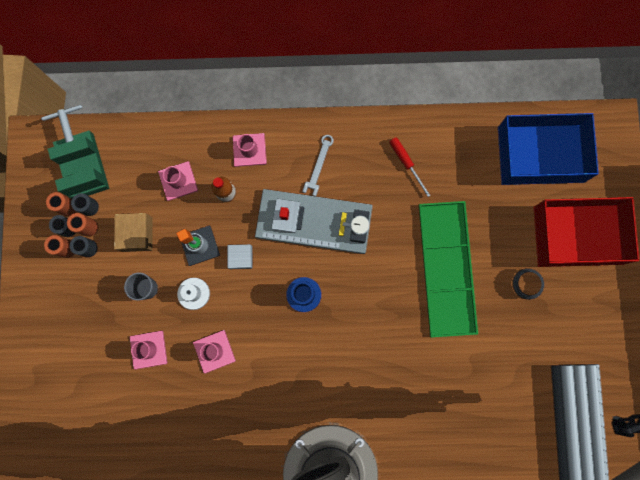

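The scene picture shows the cup at (370,250), white flanged part (431,312), brush (394,295) in the grey stand (391,325), caliper (315,275), tray (293,211), and four pink decoys. In the top picture:
- Cup (303,294): the bins at (548,148) are blue too, but they are boxes. The cup is the flanged one.
- Aluminium stub (193,293): the grey pot (140,287) and block (240,256) are also pale. The stub is the flanged one.
- Brush: orange grip (184,236). The orange tubes at (60,203) and (80,223) are similar but are clutter.
- Stand: grey foot (199,245), not the pink ones at (177,180), (249,148), (147,350) and (213,351).
- There is no brass or copper flange in view; the pulley is at (528,284).

```bash
cat > h.py <<'E'
from cell import env,kin,camera,calibration,job
import cv2,numpy as np
from scipy.spatial.transform import Rotation as Ro
def cal(n):
    c=calibration(n); R=cv2.Rodrigues(np.array(c["rvec"]))[0]; t=np.array(c["tvec"]).ravel(); return c,R,-R.T@t
def ray(n,uv,z):
    c,R,o=cal(n); uv=np.atleast_2d(np.asarray(uv,float))
    d=np.c_[(uv[:,0]-c["cx"])/c["fx"],(uv[:,1]-c["cy"])/c["fy"],np.ones(len(uv))]@R
    return (o+d*((z-o[2])/d[:,2])[:,None])[:,:2]
def cloud(n,d):
    c,R,o=cal(n); v,u=np.mgrid[:480,:640]
    return o+(np.dstack([(u-c["cx"])/c["fx"],(v-c["cy"])/c["fy"],np.ones(d.shape)])*d[...,None])@R
def proj(n,p):
    c,R,o=cal(n); q=R@(np.asarray(p,float)-o); return np.array([c["fx"]*q[0]/q[2]+c["cx"],c["fy"]*q[1]/q[2]+c["cy"]])
def biggest(m):
    cs=cv2.findContours(m.astype(np.uint8),cv2.RETR_EXTERNAL,cv2.CHAIN_APPROX_NONE)[0]
    return max(cs,key=cv2.contourArea)[:,0]
def box(m,r):
    o=np.zeros_like(m); o[r[1]:r[3],r[0]:r[2]]=m[r[1]:r[3],r[0]:r[2]]; return o
def mrect(n,m,z):   # contour -> plane -> centre,size,angle
    p=ray(n,biggest(m),z).astype(np.float32)*1000
    return cv2.minAreaRect(p)
def mcirc(n,m,z):
    p=ray(n,biggest(m),z).astype(np.float32)*1000
    e=cv2.fitEllipse(p); return np.array(e[0]),e[1]
E
python3 - <<'E'
from h import *
n="top"; p=cv2.imread("pics/top0.png"); X=cloud(n,np.load("pics/top0.npy")); z=X[...,2]
H=cv2.cvtColor(p,cv2.COLOR_BGR2HSV); h,s,v=cv2.split(H)
blue=(h>95)&(h<130)&(s>90)
f=lambda a:print(*a)
b=box(blue,(270,260,340,330)); print("cup flange",mcirc(n,b&(z<.03),.01),"all",mcirc(n,b,.01)); print("rim",mcirc(n,b&(z>.07),.085), z[b].max())
w=box((s<60)&(v>110),(170,270,215,315)); print("large",mcirc(n,w,.01),"hub",mcirc(n,w&(z>.045),.06),np.percentile(z[w],[5,50,98]))
print("tray",mrect(n,box((h>45)&(h<80)&(s>120),(405,190,490,345)),.016))
print("bed z",np.median(z[205:240,300:330])); print("bed",mrect(n,box((abs(z-.02)<.007),(250,180,380,260)),.02), "any",mrect(n,box((z>.01),(250,185,380,260)),.02))
red=((h<6)|(h>174))&(s>150); print("post",mrect(n,box(red,(270,195,305,230)),.083))
yel=(h>20)&(h<35)&(s>120); print("anvil",mrect(n,box(yel,(330,205,355,240)),.0375))
org=(h>=5)&(h<20)&(s>170); print("grip",mrect(n,box(org&(z>.15),(170,222,200,250)),.188),mrect(n,box(org,(170,222,200,250)),.188))
print("foot",mrect(n,box((z<.03)&(z>-.01)&(s<90)&(v<130),(170,222,222,270)),.008))
# stand tube rim cloud
t=box((z>.05)&(z<.09)&(s<90),(175,222,220,262)); print("tube",X[t].mean(0) if t.any() else None)
for k,q in(("pot",(140,287)),("vb",(240,256)),("oil",(225,188)),("carton",(133,232))): print(k,X[q[1],q[0]])
a=cv2.resize(p[180:320,110:250],(560,560)); a=np.hstack([a,cv2.resize(p[265:325,275:335],(240,240))[[*range(240)]+[0]*320]])
cv2.imwrite("pics/crop.png",a)
E
```

```text
cup flange (array([444.10464478,  57.36864471]), (85.7532958984375, 86.73719787597656)) all (array([444.10464478,  57.36864471]), (85.7532958984375, 86.73719787597656))
rim (array([444.33511353,  57.83350754]), (55.426025390625, 56.3097038269043)) 1.6174800766172865
large (array([454.28909302, 340.8862915 ]), (81.09161376953125, 81.69279479980469)) hub (array([454.47128296, 341.08358765]), (39.93259048461914, 42.21335220336914)) [0.00264988 0.01187247 0.06467372]
tray ((501.88330078125, -314.87896728515625), (344.9629821777344, 121.33770751953125), 2.190656900405884)
bed z 0.02009163691439464
bed ((633.5902099609375, 28.092391967773438), (289.19378662109375, 130.89404296875), 79.94580078125) any ((635.5419311523438, 27.713958740234375), (289.24346923828125, 135.42776489257812), 79.89228057861328)
post ((642.3560180664062, 97.99384307861328), (20.10679817199707, 27.946409225463867), 88.39566802978516)
anvil ((620.4112548828125, -47.21002960205078), (12.668566703796387, 60.70844650268555), 79.0116958618164)
grip ((576.8823852539062, 323.04443359375), (32.12992858886719, 28.500011444091797), 28.872272491455078) ((572.51171875, 323.2001647949219), (44.22336196899414, 39.47072219848633), 0.5791786313056946)
foot ((579.3359985351562, 326.40155029296875), (84.8224105834961, 84.9032211303711), 17.28262710571289)
tube [0.57602498 0.32251217 0.06502277]
pot [0.47368474 0.47709676 0.01412887]
vb [0.54484784 0.21654838 0.03122247]
oil [0.70906028 0.24346805 0.09419113]
carton [0.61048046 0.48419607 0.05610788]
```

View pics/crop.png

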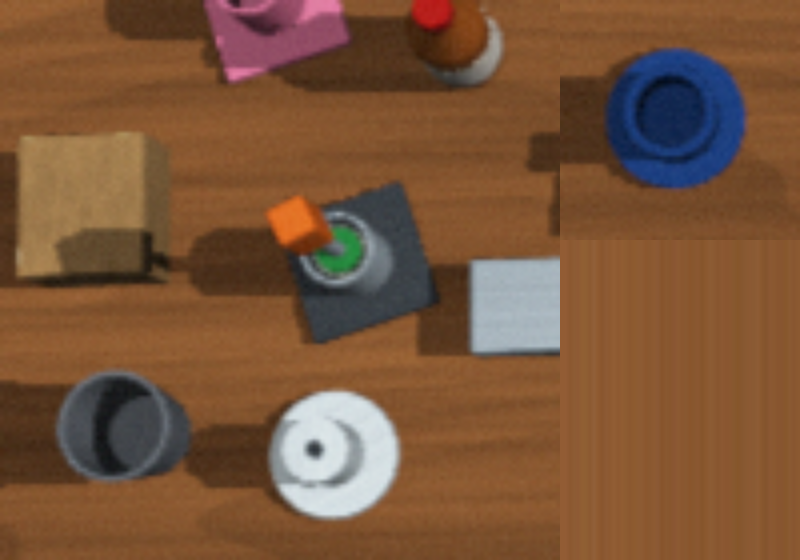

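The crop confirms three things: the blue flanged cup, the aluminium stub (left half, 335,455), and the orange grip (300,225) above the grey stand with green bristles. Only the aluminium stub is present besides the cup. The jaw is about 35 mm closed, so I'll open it first. Next is the brush.

```bash
cat >> h.py <<'E'
def down(a):   # fingers close along direction a (deg)
    a=np.radians(a); y=np.array([np.cos(a),np.sin(a),0]); z=np.array([0,0,-1.]); 
    q=Ro.from_matrix(np.c_[np.cross(y,z),y,z]).as_quat(); return np.r_[q[3],q[:3]]
def over(p,a):  # joint move to a pose with closing direction a, small wrist turn
    best=None; q0=env.get_state()["qpos"]
    for k in (0,180):
        q=kin.inverse_kinematics(np.array(p,float),down(a+k))
        if q is not None and (best is None or abs(q-q0).max()<best[0]): best=(abs(q-q0).max(),k)
    if best is None: raise RuntimeError("no ik %s"%p)
    env.reach(np.array(p,float),down(a+best[1]))
def L(x,y,z,v=.15,sf=None):
    r=env.movel(np.array([x,y,z],float),velocity=v,stop_force=sf); return r
def st(msg=""):
    s=env.get_state(); print(msg,"t%.1f"%s["time"],s["tcp_pos"].round(4),"F",s["force"].round(1),"op %.4f gf %.0f"%(s["opening"],s["gripper_force"]))
    return s
E
python3 - <<'E'
from h import *
bx,by=.577,.323
over([bx,by,.33],29); st("above")
env.grip(.06); L(bx,by,.217); st("at grip")
env.grip(0.0,60); st("gripped")
L(bx,by,.37,.2); st("lifted")
p,d=camera("scene"); cv2.imwrite("pics/s1.png",p[150:390,260:580]); p,d=camera("top"); cv2.imwrite("pics/t1.png",p)
H=cv2.cvtColor(p,cv2.COLOR_BGR2HSV); h,s,v=cv2.split(H)
print("cup",mcirc("top",box((h>95)&(h<130)&(s>90),(260,250,350,340)),.01))
E
```

```text
above t3.8 [0.5775 0.3222 0.3298] F [ 0.8  0.6 -0.7] op 0.0855 gf 0
at grip t5.1 [0.5773 0.3236 0.218 ] F [ 0.8 -0.7  0.5] op 0.0598 gf 0
gripped t5.5 [0.5775 0.3235 0.218 ] F [1.4 0.2 3.9] op 0.0234 gf 59
lifted t6.4 [0.5767 0.3223 0.3684] F [-0.4  0.4 -1.5] op 0.0235 gf 59
cup (array([469.17590332,  32.43204498]), (14.06057357788086, 61.003387451171875))
```

View pics/s1.png

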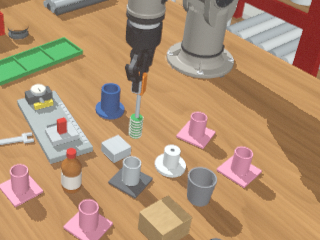

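The picture shows the brush held upright (135,125) and out of the stand, with the cup at (110,98) apparently unmoved. I'll check that numerically and scrub.

```bash
cat >> h.py <<'E'
def bluecen(p):
    h,s,v=cv2.split(cv2.cvtColor(p,cv2.COLOR_BGR2HSV)); c=biggest(box((h>95)&(h<130)&(s>90),(330,225,420,290))); return c.mean(0),np.ptp(c,axis=0)
E
python3 - <<'E'
from h import *
a=bluecen(cv2.imread("pics/scene0.png")); b=bluecen(camera("scene")[0]); print(a,b)
assert abs(a[0]-b[0]).max()<2
cx,cy=.4443,.0577
L(cx,cy,.37,.2); st("over cup")
p,d=camera("scene"); cv2.imwrite("pics/s2.png",cv2.resize(p[170:290,300:460],None,fx=3,fy=3))
L(cx,cy,.315,.08); print(L(cx,cy,.228,.06,12)); s=st("down1"); 
if s["tcp_pos"][2]<.234:
    L(cx,cy,.280,.08); st("up"); print(L(cx,cy,.228,.06,12)); st("down2")
E
```

```text
(array([369.86315789, 251.38947368]), array([27, 34], dtype=int32)) (array([369.88421053, 251.42105263]), array([27, 34], dtype=int32))
over cup t8.2 [0.4444 0.0584 0.3701] F [-0.2 -0.4 -0.8] op 0.0237 gf 59
False
down1 t10.7 [0.4445 0.0577 0.2283] F [-0.4  0.8  0.2] op 0.0234 gf 59
up t11.5 [0.4441 0.0574 0.2798] F [ 0.3 -0.3 -1.6] op 0.0239 gf 59
False
down2 t12.5 [0.4445 0.0578 0.2283] F [ 0.4  0.3 -0. ] op 0.0236 gf 59
```

View pics/s2.png

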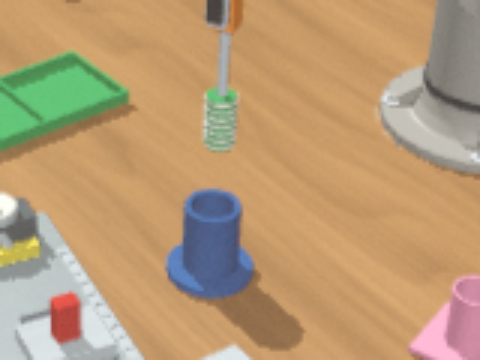

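The brush hung over the cup (219,140 above 212,200) with no contact forces, and both strokes are done. Now back to the stand, then the jaw.

```bash
python3 - <<'E'
from h import *
cx,cy=.4443,.0577; bx,by=.577,.3235
L(cx,cy,.37,.2); L(bx,by,.37,.2); L(bx,by,.30,.15)
r=L(bx,by,.2185,.06,10); st("in stand %s"%r)
if not r or env.get_state()["tcp_pos"][2]<.224:
    env.grip(.05); env.dwell(.4); L(bx,by,.30,.15); st("released")
    # jaw post
    over([.642,.098,.25],80); env.dwell(.1)
    p,d=camera("scene"); cv2.imwrite("pics/s3.png",cv2.resize(p[190:350,260:460],None,fx=3,fy=3))
    h,s,v=cv2.split(cv2.cvtColor(p,cv2.COLOR_BGR2HSV)); org=(h>=5)&(h<20)&(s>170)
    c=biggest(box(org,(380,265,410,300))); print("grip px",c.mean(0),bluecen(p))
E
```

```text
in stand False t17.1 [0.5772 0.3237 0.2189] F [-0.   0.1 -1.6] op 0.0235 gf 59
released t18.6 [0.5768 0.3231 0.2993] F [ 0.1 -0.3 -0.9] op 0.0502 gf 0
grip px [395.36842105 283.12280702] (array([369.86315789, 251.41052632]), array([27, 34], dtype=int32))
```

View pics/s3.png

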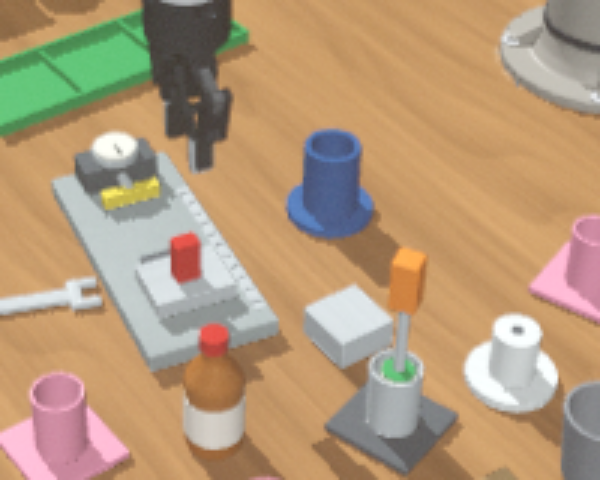

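The picture shows the brush standing in its stand (400,330) with nothing else moved. Next: open the jaw to its stop.

```bash
python3 - <<'E'
from h import *
g=np.array([np.cos(np.radians(79.9)),np.sin(np.radians(79.9))])
p=np.array([.643,.098])
L(*p,.17); env.grip(.05); L(*p,.119,.1); st("at post")
env.grip(0,40); st("pinched")
e=p+.055*g
print(L(*e,.119,.04,12)); s=st("open?")
q=s["tcp_pos"][:2]; print("moved",(q-p)@g,"lateral",(q-p)@[g[1],-g[0]])
env.dwell(.2); env.grip(.05); st("rel"); q=env.get_state()["tcp_pos"][:2]; L(*q,.22)
L(.6,-.25,.3,.3)
p,d=camera("top"); cv2.imwrite("pics/t4.png",p); h,s,v=cv2.split(cv2.cvtColor(p,cv2.COLOR_BGR2HSV))
print("cup",mcirc("top",box((h>95)&(h<130)&(s>90),(260,250,350,340)),.01))
print("post",mrect("top",box(((h<6)|(h>174))&(s>150),(245,190,305,230)),.083))
E
```

```text
at post t21.3 [0.643  0.0983 0.1188] F [ 0.8  0.5 -0.3] op 0.0505 gf 0
pinched t21.7 [0.6434 0.0985 0.1199] F [0.4 1.1 3.3] op 0.0197 gf 40
True
open? t22.6 [0.6493 0.1316 0.1199] F [-2.2 -2.3  6.3] op 0.0193 gf 42
moved 0.034182384883501254 lateral 0.0003534075654378173
rel t23.2 [0.6489 0.1319 0.1191] F [-0.3  0.1 -0.1] op 0.0500 gf 0
cup (array([444.09350586,  57.39385986]), (85.45465850830078, 87.01905059814453))
post ((648.2781982421875, 127.90240478515625), (20.03455924987793, 28.203845977783203), 89.24417877197266)
```

```bash
python3 - <<'E'
from h import *
c=np.array([.4443,.0577]); o=np.array([.631,.0225])
env.grip(.085); over([*c,.25],-10); env.dwell(.1)
s=st("above cup"); p=camera("scene")[0]; b=bluecen(p); print(b); assert abs(b[0]-[369.9,251.4]).max()<2
L(*c,.116,.12,15); st("at cup"); env.grip(0,50); s=st("gripped"); assert s["opening"]>.05
L(*c,.25); st("lift"); L(*o,.25,.2); L(*o,.16,.1); print(L(*o,.134,.04,6)); st("placed")
env.grip(.085); env.dwell(.2); L(*o,.25); st("off"); over([.6,-.25,.3],-10)
p,d=camera("top"); cv2.imwrite("pics/t5.png",cv2.resize(p[170:350,170:410],None,fx=3,fy=3)); h,s,v=cv2.split(cv2.cvtColor(p,cv2.COLOR_BGR2HSV))
print("cup",mcirc("top",box((h>95)&(h<130)&(s>90),(240,180,380,340)),.03))
w=box((s<60)&(v>110),(165,270,220,320)); print("large",mcirc("top",w,.01))
print("post",mrect("top",box(((h<6)|(h>174))&(s>150),(245,190,305,230)),.083))
print("anvil",mrect("top",box((h>20)&(h<35)&(s>120),(330,205,355,240)),.0375))
E
```

```text
above cup t27.4 [0.4452 0.057  0.2502] F [0.9 0.1 0. ] op 0.0849 gf 0
(array([369.87368421, 251.4       ]), array([27, 34], dtype=int32))
at cup t28.7 [0.4446 0.0578 0.1165] F [0.3 0.4 1.5] op 0.0852 gf 0
gripped t29.1 [0.4445 0.0577 0.1168] F [-1.9 -0.8  8.9] op 0.0580 gf 52
lift t30.1 [0.4437 0.0573 0.2491] F [ 0.3 -0.2 -3.9] op 0.0577 gf 54
True
placed t32.8 [0.6307 0.0223 0.137 ] F [-2.5 -0.8  6.8] op 0.0577 gf 55
off t34.3 [0.6305 0.0221 0.249 ] F [-0.5  0.1 -0.6] op 0.0849 gf 0
cup (array([630.13366699,  21.36179543]), (87.75362396240234, 88.56056213378906))
large (array([454.3034668 , 341.13150024]), (80.98384857177734, 82.31443786621094))
post ((649.5721435546875, 127.88768005371094), (20.03926658630371, 30.718355178833008), 89.24417877197266)
anvil ((620.3703002929688, -47.675559997558594), (13.083108901977539, 60.698001861572266), 79.78020477294922)
```

View pics/t5.png

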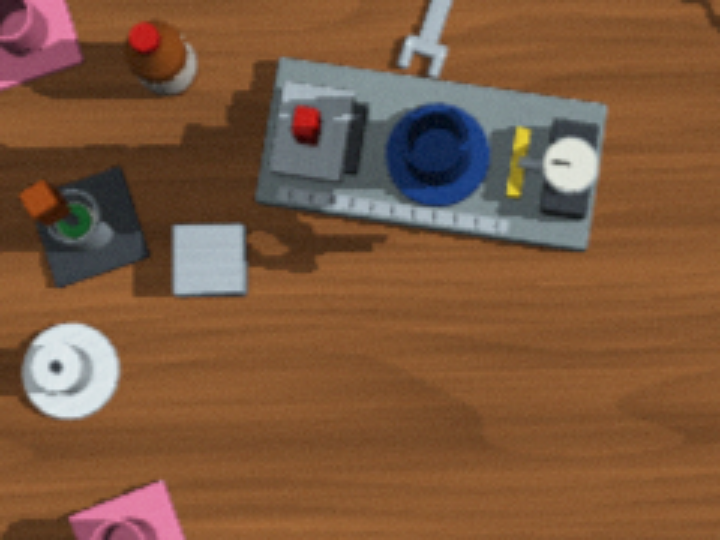

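The cup stands between the jaws (437,155) with gaps on both sides, and the jaw is open (post at 306,123). Now closing it gently.

```bash
cat >> h.py <<'E'
G=np.array([np.cos(np.radians(79.9)),np.sin(np.radians(79.9))])
def fg(n=6):
    f=[]
    for _ in range(n): f.append(env.get_state()["force"][:2]@G); env.dwell(.02)
    return np.mean(f)
def close_jaw(post,D,fstop=9.0,name="s"):
    post=np.array(post); env.grip(.05); over([*post,.22],79.9); L(*post,.119,.12); st("at post")
    env.grip(0,40); p0=env.get_state()["tcp_pos"][:2]; f0=fg(10); print("bias",f0)
    t=.130-D-.006; L(*(p0-t*G),.119,.04,14); print("pre",t,fg()-f0)
    while t<.130-D+.012:
        t+=.0015; L(*(p0-t*G),.119,.015,14); env.dwell(.1); f=fg()-f0
        print("t %.4f F %.1f"%((p0-env.get_state()["tcp_pos"][:2])@G,f))
        if f>fstop: break
    env.dwell(.7); print("held",fg()-f0)
    cv2.imwrite("pics/%s.png"%name,camera("scene")[0]); cv2.imwrite("pics/%st.png"%name,camera("top")[0])
    return p0
E
python3 - <<'E'
from h import *
p0=close_jaw([.649,.1295],.090,8.0,"c6"); print(p0)
p=cv2.imread("pics/c6t.png"); h,s,v=cv2.split(cv2.cvtColor(p,cv2.COLOR_BGR2HSV))
try: print("anvil",mrect("top",box((h>20)&(h<35)&(s>120),(330,205,360,240)),.0375))
except Exception as e: print(e)
p=cv2.imread("pics/c6.png"); cv2.imwrite("pics/c6c.png",cv2.resize(p[190:330,250:430],None,fx=4,fy=4))
E
```

```text
at post t38.7 [0.6495 0.1298 0.1198] F [-0.5  0.6  0.2] op 0.0501 gf 0
bias 0.10854831823533548
pre 0.03400000000000001 2.775509804878082
t 0.0340 F 3.3
t 0.0354 F 3.4
t 0.0369 F 3.5
t 0.0384 F 3.4
t 0.0393 F 5.5
t 0.0401 F 7.1
t 0.0412 F 8.1
held 7.616546025032875
[0.64948902 0.12983972]
anvil ((635.0176391601562, -53.49393844604492), (12.849272727966309, 26.086572647094727), 88.37355041503906)
```

View pics/c6c.png

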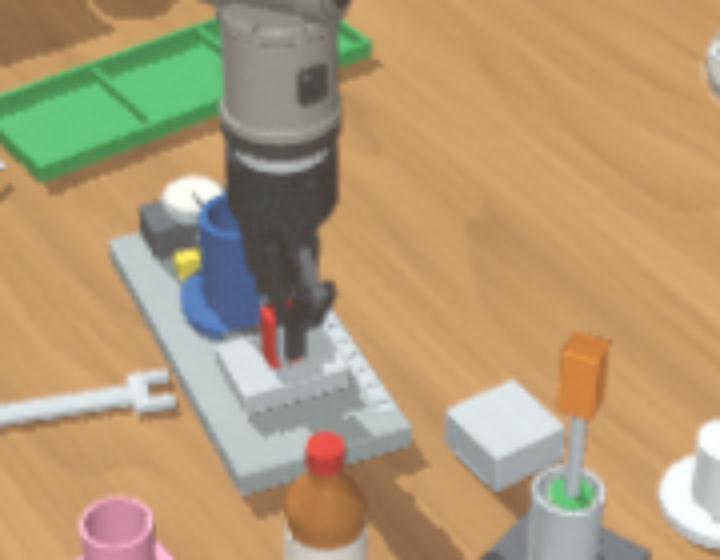

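The cup is pinched against the yellow anvil (187,265) and the fingers are only on the post. Judging by force, the anvil load is only about 5 N, so I'll press a bit further to reach the middle of the window.

```bash
python3 - <<'E'
from h import *
p0=np.array([.64949,.12984]); f0=.11; t=.0412
while t<.050:
    t+=.0012; L(*(p0-t*G),.119,.015,14); env.dwell(.15); f=fg()-f0; print("%.4f %.1f"%((p0-env.get_state()["tcp_pos"][:2])@G,f))
    if f>10.3: break
env.dwell(.8); print("held",fg()-f0)
p=camera("top")[0]; h,s,v=cv2.split(cv2.cvtColor(p,cv2.COLOR_BGR2HSV))
m=box((h>20)&(h<35)&(s>120),(330,205,360,240)); P=ray("top",np.argwhere(m)[:,::-1],.0375); o=np.array([.6329,.023]); 
y=(P-o)@G; print("anvil y range",y.min(),y.max())
p=cv2.imread("pics/t4.png"); h,s,v=cv2.split(cv2.cvtColor(p,cv2.COLOR_BGR2HSV))
m=box((h>20)&(h<35)&(s>120),(330,205,360,240)); P=ray("top",np.argwhere(m)[:,::-1],.0375); y=(P-o)@G; print("before",y.min(),y.max())
E
```

```text
0.0409 3.2
0.0411 5.9
0.0415 7.7
0.0423 8.5
0.0432 9.6
0.0442 10.0
0.0452 11.0
held 11.007095374139025
anvil y range -0.08305508670354568 -0.07112413283580667
before -0.07797584051938788 -0.06520474353804494
```

The anvil is pushed back about 5.5 mm (≈7.4 N) and was held there. Now I'll open the jaw and take the cup to the tray.

```bash
cat >> h.py <<'E'
def open_jaw(p0):
    r=L(*(np.array(p0)+.008*G),.119,.05,12); st("open %s"%r); env.dwell(.1); q=env.get_state()["tcp_pos"][:2]
    env.grip(.05); L(*q,.22); over([.6,-.25,.3],-10)
def look(name):
    p,d=camera("top"); cv2.imwrite("pics/%s.png"%name,p); h,s,v=cv2.split(cv2.cvtColor(p,cv2.COLOR_BGR2HSV))
    print("post",mrect("top",box(((h<6)|(h>174))&(s>150),(245,190,305,230)),.083)[0])
    return h,s,v
E
python3 - <<'E'
from h import *
open_jaw([.64949,.12984]); h,s,v=look("t7")
c,e=mcirc("top",box((h>95)&(h<130)&(s>90),(240,180,400,340)),.03); print(c,e); c=c/1000
env.grip(.085); over([*c,.25],-10); L(*c,.137,.12,15); env.grip(0,50); s_=st("grip"); assert s_["opening"]>.05
L(*c,.25); t=np.array([.615,-.311]); L(*t,.25,.2); L(*t,.15,.1); print(L(*t,.121,.04,6)); st("placed")
env.grip(.085); env.dwell(.2); L(*t,.25); over([.6,-.05,.3],-10)
p=camera("top")[0]; cv2.imwrite("pics/t8.png",p); cv2.imwrite("pics/t8c.png",cv2.resize(p[160:360,130:530],None,fx=2,fy=2))
h,s,v=cv2.split(cv2.cvtColor(p,cv2.COLOR_BGR2HSV))
print("cup",mcirc("top",box((h>95)&(h<130)&(s>90),(405,190,490,345)),.015))
print("large",mcirc("top",box((s<60)&(v>110),(165,270,220,320)),.01))
E
```

```text
open True t49.2 [0.6421 0.0878 0.12  ] F [0.6 3.4 2.9] op 0.0196 gf 40
post (642.1438598632812, 90.39910125732422)
[627.07666016   3.57161236] (88.03170776367188, 88.03495025634766)
grip t54.8 [0.6274 0.0036 0.1382] F [-1.4 -0.1  6.5] op 0.0582 gf 53
True
placed t59.2 [ 0.6145 -0.3108  0.1233] F [-0.9 -0.3  5.5] op 0.0576 gf 55
cup (array([ 614.1975708 , -311.60321045]), (85.73735046386719, 90.7693099975586))
large (array([454.21878052, 341.10699463]), (81.09074401855469, 81.79914855957031))
```

View pics/t8c.png

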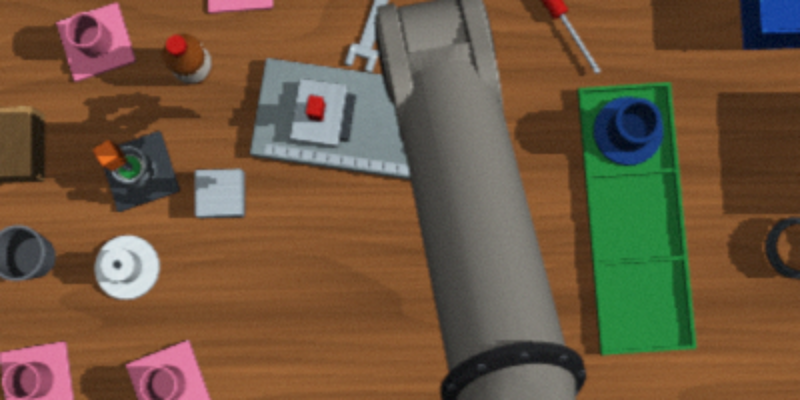

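The cup stands in the upper tray bay (628,130). The jaw stopped early because the 11 N preload was released, leaving its post at (316,106). I'll reopen it, then place the stub.

```bash
python3 - <<'E'
from h import *
p=np.array([.6425,.090]); env.grip(.05); over([*p,.22],79.9); L(*p,.119,.12); env.grip(0,40)
print(L(*(p+.050*G),.119,.05,12)); st("open"); env.dwell(.1); q=env.get_state()["tcp_pos"][:2]; env.grip(.05); L(*q,.22); over([.6,-.2,.3],-10)
h,s,v=look("t9"); c,e=mcirc("top",box((s<60)&(v>110),(165,265,225,325)),.01); print(c,e); c=c/1000
env.grip(.085); over([*c,.25],-10); L(*c,.095,.12,15); st("at"); env.grip(0,50); s_=st("grip"); assert s_["opening"]>.035
o=np.array([.631,.0205])
L(*c,.25); L(*o,.25,.2); L(*o,.14,.1); print(L(*o,.113,.04,6)); st("placed")
env.grip(.085); env.dwell(.2); L(*o,.25); over([.6,-.25,.3],-10)
look("t10"); p=cv2.imread("pics/t10.png"); cv2.imwrite("pics/t10c.png",cv2.resize(p[170:350,150:490],None,fx=2,fy=2))
E
```

```text
True
open t65.6 [0.6503 0.1314 0.12  ] F [-1.5 -1.5  6.3] op 0.0194 gf 41
post (648.2965698242188, 127.90449523925781)
[454.24630737 340.91461182] (81.12985229492188, 81.34606170654297)
at t72.2 [0.4546 0.3413 0.0958] F [-0.2  0.5 -0.1] op 0.0851 gf 0
grip t72.6 [0.4544 0.3411 0.0955] F [-1.5 -1.6  6.4] op 0.0406 gf 51
True
placed t77.6 [0.6306 0.0203 0.1151] F [0.8 0.2 3.3] op 0.0412 gf 52
post (649.553466796875, 127.88793182373047)
```

View pics/t10c.png

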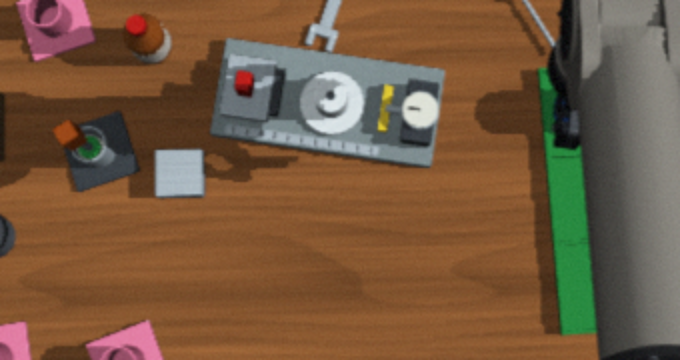

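The stub stands between the jaws (332,100) and the jaw is fully open (243,82). Next: close, hold, and reopen in two stages.

```bash
python3 - <<'E'
from h import *
p0=close_jaw([.6495,.1298],.082,10.0,"c11")
p=cv2.imread("pics/c11t.png"); h,s,v=cv2.split(cv2.cvtColor(p,cv2.COLOR_BGR2HSV))
m=box((h>20)&(h<35)&(s>120),(330,205,360,240)); P=ray("top",np.argwhere(m)[:,::-1],.0375); y=(P-[.6329,.023])@G; print("anvil y range (free -.078 -.0652)",y.min(),y.max())
st("end")
E
```

```text
at post t83.4 [0.65   0.1302 0.1199] F [ 0.1 -0.2  0.4] op 0.0502 gf 0
bias -0.461349590163845
pre 0.042 3.2780304145785237
t 0.0422 F 3.6
t 0.0437 F 3.8
t 0.0453 F 3.7
t 0.0468 F 3.9
t 0.0476 F 5.9
t 0.0486 F 7.7
t 0.0497 F 8.4
t 0.0509 F 9.2
t 0.0522 F 10.1
held 10.443259417874467Traceback (most recent call last):
  File "<stdin>", line 4, in <module>
    return umr_minimum(a, axis, None, out, keepdims, initial, where)
ValueError: zero-size array to reduction operation minimum which has no identity
```

The anvil is hidden in the top view, but the force profile matches the cup's: 10.4 N less about 3.7 N friction gives ≈6.8 N on the anvil. Open the jaw and tray the stub.

```bash
python3 - <<'E'
from h import *
q=env.get_state()["tcp_pos"][:2]; st("held"); q2=q+.02*G; L(*q2,.119,.05)
print(L(*(q2+.045*G),.119,.05,11)); st("open"); env.dwell(.1); q=env.get_state()["tcp_pos"][:2]; env.grip(.05); L(*q,.22); over([.6,-.25,.3],-10)
h,s,v=look("t12")
m=cv2.morphologyEx(box((s<45)&(v>175),(285,185,338,250)).astype(np.uint8),cv2.MORPH_OPEN,np.ones((5,5)))
c,e=mcirc("top",m,.03); print(c,e)
p=cv2.imread("pics/t12.png"); cv2.imwrite("pics/t12c.png",cv2.resize(p[170:350,150:490],None,fx=2,fy=2))
E
```

```text
held t90.2 [0.6409 0.0787 0.12  ] F [2.9 9.4 4.4] op 0.0194 gf 40
True
open t91.5 [0.6503 0.1314 0.12  ] F [-2.2 -2.6  5.4] op 0.0196 gf 42
post (648.2965698242188, 127.90216064453125)
[635.33258057 -13.60820675] (33.82931137084961, 51.9725341796875)
```

View pics/t12c.png

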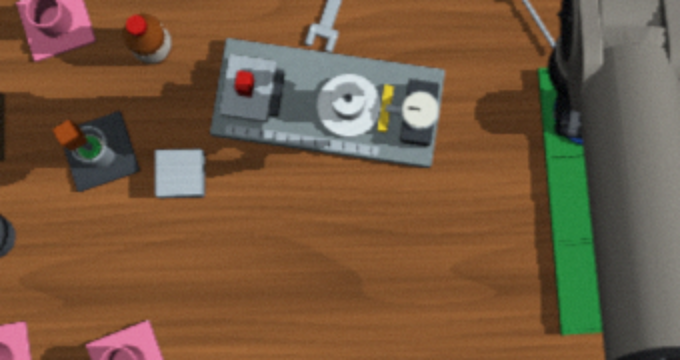

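The jaw is open (243,82) and the stub rests against the anvil, flange centred near (347,104).

```bash
python3 - <<'E'
from h import *
r=ray("top",[150+347/2,170+104.5/2],.03)[0]; print(r)
c=np.array([.6275,-.001]); assert np.abs(r-c).max()<.005; c=(r+c)/2
env.grip(.085); over([*c,.25],-10); L(*c,.116,.12,15); env.grip(0,50); s_=st("grip"); assert s_["opening"]>.035
t=np.array([.502,-.315]); L(*c,.25); L(*t,.25,.2); L(*t,.13,.1); print(L(*t,.100,.04,6)); st("placed")
env.grip(.085); env.dwell(.2); L(*t,.25); over([.6,.0,.3],-10)
p=camera("top")[0]; cv2.imwrite("pics/t13.png",p); cv2.imwrite("pics/t13c.png",cv2.resize(p[130:360,100:540],None,fx=1.8,fy=1.8))
a=cv2.imread("pics/top0.png"); 
E
```

```text
[0.626752   0.00082302]
grip t97.5 [ 6.273e-01 -1.000e-04  1.166e-01] F [-2.  -0.7  5.1] op 0.0407 gf 51
True
placed t102.4 [ 0.5016 -0.3148  0.1016] F [-1.9  0.7  5.9] op 0.0411 gf 51
```

View pics/t13c.png

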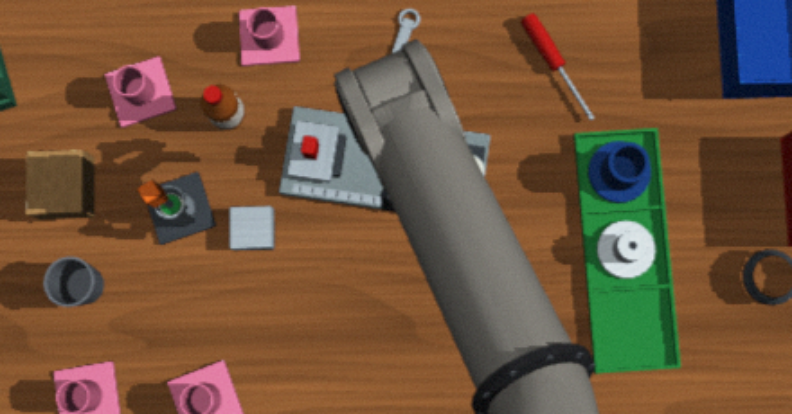

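Both parts stand flat in their bays (620,170 and 626,248). The brush is in its stand, the jaw is open and the bystanders are in place.

```bash
python3 -c "
from h import *
st(); print(job.job_done())"
```

```text
t105.6 [ 0.5999 -0.0025  0.2994] F [-0.4 -0.4  0.1] op 0.0852 gf 0
the job is handed in; nothing more can be done
None
```

The job is handed in (verdict not shown): I scrubbed the cup and put the brush back, gauged the cup and then the aluminium stub (the only stub in view), stood both in the tray and left the jaw open; the cup's anvil push was measured at about 5.5 mm, the stub's only inferred from force.

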